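# Unlock the model jet from its paint stand and hold it up in a climb

### The arm

A 6-joint arm with a two-finger parallel gripper is mounted at the origin on the work surface. World frame = base frame: x ahead of the robot, y to its left, z up, the work surface at z = 0. Lengths are in mm, angles in rad, forces in N, time in s.
With the tool pointing down it reaches from about 375 to 925 mm from the base axis. Payload 5.7 kg.
Tool frame: the origin (TCP) lies midway between the tips of the shut fingers; the grasp point (between the pads) lies 19 mm behind it; z points along the fingers, y is the line along which they close (so a half turn about z gives the same grasp; the last joint's range is limited). The gripper opens to 88 mm and grips with 3 to 60 N. Pads are 20 mm wide; open, the fingers measure 115 mm over their backs; the gripper's body (75 mm by 178 mm) begins 61 mm behind the grasp point.
Start: joints at [1.018, 0.359, 1.51, -0, 1.272, -0.115], TCP at [254.357, 543.383, 222.623] pointing down, gripper open.
Joint ranges: [-2.97, 2.97], [-1.01, 2.36], [0.21, 2.38], [-0.96, 4.11], [0.2, 2.71], [-2.98, 2.98]. Speed limits (rad/s): [2.39, 2.39, 3.14, 3.14, 3.14, 3.14].

### API

Orientations are given as a unit quaternion [x, y, z, w].
In Python, from plant import get_state, capture, camera_params, sign_off gives the robot as it stands. The module is installed in compiled form; this text tells all that it offers.
- The arm moves only by the shell command python3 -m creep [FORCE], which reads ROWS from standard input. ROWS is a JSON object with one list for each field, all of the same length, 1 to 8, a row being the entries at one place: tx, ty, tz (the shift in cm), turn (a turn about the tool's z in rad), finger_gap (the finger opening in mm); each row is the pose to reach, as a shift and turn from the pose commanded when the command began, along the tool's axes at that moment; what a row does not reach only later rows make up. A row lasts 1/10 s, in which the tool goes at most 50 mm and 0.15 rad, less where a joint would pass 70% of its speed; a pose out of reach is approached as far as the arm can. The fingers move at their own pace and stop on an object; FORCE is the grip in N (left out, the last holds). Time passes only in rows, so rows that do not move let the fingers close. It prints the time, the measured TCP pose, the force, the opening and the grip force at its end. Input that does not fit is refused with a message, and nothing moves.
- get_state(): the state, without advancing time (a new reading comes with each control period).
- capture(name): name is "scene" or "side" or "wrist"; returns the picture (480x640x3 uint8, blue, green, red); there is no depth.
- camera_params(name): a dict with "vfov" (degrees; the focal length in pixels is half the picture's height over the tangent of half this angle, whatever the lens; pixels are square), "cx", "cy" (the principal point, pixels), "rvec" (rotation vector, rad) and "tvec" (3), from world to camera coordinates, as OpenCV has them; the wrist camera has in their place "hand_eye" (4x4, takes a point from camera to tool coordinates, whose origin is the TCP and whose axes are the flange's). Camera axes: x right, y down, z forward; pixel columns grow to the right and rows downward; lengths in mm; the calibration is good to about 2 mm. A picture is of the moment at which its call begins: read the wrist's pose just before it. camera_params takes no time and is no camera call.
- sign_off(): hands the job in; it is judged then, once.
The state is a dict: "clock": time; "qpos": joint angles; "joint_vel": joint speeds; "effort": joint torques, N m; "eef_pos": TCP position; "orientation": TCP orientation; "contact_force": force on the tool from outside, world axes, zero at the start; "ft_torque": the same for the moment, N m; "grip_width": finger opening in mm; "finger_force": force on a finger pad.
Only numpy, scipy, OpenCV 4.12 (cv2) and the standard library are available. Lean on these libraries where they do the work, as an engineer would, in place of code of your own. Each camera call takes 0.05 s, during which the arm holds its last target. There are 200 camera calls.

### The job

The grey model jet stands nose up on its wooden stick in the wood block, locked by the cross pin. Draw the pin fully out of its bore, lay it to rest in the open notch in the top of the same block and let go of it; then draw the jet up out of its socket and tip it into a climb of about 45 degrees, nose up and canopy uppermost, with the foot of its stick at least 10 cm above the bench. Finish while still holding the jet up like that, and leave the other things on the bench where they are.

Things in the scene. Friction and masses are not known exactly. Their poses are not given: they have to be found in the camera images.
- block: Fixed plain wooden stand block, 60 mm deep (its x), 180 wide (y), 60 high; yaw varies. Origin at bench level below the centre of the jet's socket; the front face, with the pin, looks towards the robot and is at x=-38 mm, the back face at x=+22 mm. It has a socket for the jet, a bore for the pin, a notch on top at y=-58 mm, and a small hole at y=+60 mm where the drop tank stands.
- socket (a point): Mouth centre of the jet's socket in the block's top, 60 mm above the bench: 22 mm square, 48 mm deep (floor 12 mm above the bench).
- bore (a point): Mouth centre of the pin's bore in the block's front face: x=-38, y=0, z=35.5 mm in the block's frame. The bore is 11 mm square and runs along the block's x, level, through block and stick; it holds the jet down while the pin is in.
- notch (a point): Centre of the notch's floor: x=-8, y=-58, z=36 mm in the block's frame. The notch is a straight slot, 14 mm wide, 24 mm deep, open at the top and at both ends, along the block's x from front face to back face (60 mm).
- pin: Loose lock pin, about 50 g: 8 mm square aluminium bar with an upright grey thumb tab at one end. Origin on the bar's axis at the tab's middle; x along the bar to its free tip, z up. Tab 24 mm long (x), 12 thick (y), from 4 mm below to 30 mm above the origin; bar from x=12 to 80 mm. Balances at x=38 mm. Starts in the bore, sliding freely, tab 12 to 20 mm in front of the block.
- pin_mid (a point): Middle of the pin's bar, on its axis, 46 mm from the pin's origin along x. When the pin lies in the notch this point is 40 mm above the bench; with the tab in front of the block as it was in the bore, it lies safely.
- pin_tip (a point): Free tip of the pin's bar, on its axis, 80 mm from the pin's origin along x; at the start about 14 mm beyond the stick's centre.
- jet: Loose grey model jet, about 90 g, nose up on a 20 mm square wooden stick in its tail. Origin: centre of the stick's foot, at the start on the socket's floor, canopy away from the pin's tab. z to the nose, x to the canopy and fin side, y along the wings. Stick to z=72 mm; round fuselage, 28 mm across, z=100 to 182; nose tip z=207; wings z=95 to 145, 56 mm to either side; fin to x=43 mm.
- jet_grip (a point): Point on the fuselage axis, 172 mm above the stick's foot, where the plain round fuselage (28 mm) can be gripped across from above, fingers closing along the jet's y, 35 mm below the nose tip. On the x side here the canopy stands out to x=18 mm.
- drop_tank: Bystander: small grey drop tank, 20 mm thick, on a 10 mm square stick standing in the block's hole. Origin at its stick's foot, 20 mm above the bench; 105 mm long.
- jar_a: Bystander: paint jar, 38 mm across, 58 mm high, behind the block. Origin under its centre.
- jar_b: Bystander: another such paint jar behind the block.
- sanding_block: Bystander: cork sanding block 70x35x18 mm, in front and left of the block. Origin under its centre.
- glue: Bystander: glue bottle 44 mm across, 85 mm high. Origin under its centre.
- brush: Bystander: paint brush lying flat, 180 mm long along its x.
- sprue: Bystander: flat grey frame of kit parts, 200x125x5 mm. Origin under its centre.
Things that resemble listed ones, but are neither listed nor needed, are in the scene too. What is shaped like the jet but pink or purple is not meant. Leave any pink look-alike of the block alone.

How it is judged:
By the outcome, as a careful person would: the job done as asked, in the order asked, and still so for the second after the job is handed in, while the arm keeps its last pose, push and grip.
It also fails if it takes over 59 s, if anything falls off the work surface, if the arm or the gripper's body presses on something with over 40 N, if the wrist force passes 120 N, or if a joint passes its speed limit or range.

## Working session

There is one attempt and no reset: what is moved stays moved. The work goes in short steps, Python scripts to look and compute and a shell command to move; the robot and the scene stay as the last step left them, time stands still between calls to the robot, and variables do not carry over. Pictures are saved under pics/ and viewed, at most 10 in all, crops included, and the job is handed in when it is done.

```bash
mkdir -p pics; python3 - <<'E'
from plant import *
import cv2
for n in ("scene","side"):
    cv2.imwrite(f"pics/{n}0.png",capture(n)); print(n,camera_params(n))
print(camera_params("wrist")); print(get_state())
E
```

```text
scene {'vfov': 51.77944129301779, 'cx': 319.3818043318508, 'cy': 234.89985213782404, 'rvec': array([ 1.28864014,  2.02639066, -1.0964986 ]), 'tvec': array([ 249.15957133, -186.88170103, 1658.46757502])}
side {'vfov': 42.73095672612235, 'cx': 312.9997899103196, 'cy': 248.49119033153218, 'rvec': array([ 2.02551479, -0.57258656,  0.34346799]), 'tvec': array([-495.38925716,  235.79524812, 1421.05945939])}
{'vfov': 71.94131812464259, 'cx': 318.7974189273695, 'cy': 243.91197635422148, 'hand_eye': array([[-1.59238483e-03, -9.56762231e-01, -2.90866806e-01,
         7.94863849e+01],
       [ 9.99998673e-01, -1.42384022e-03, -7.91104965e-04,
        -9.76356744e-01],
       [ 3.42751494e-04, -2.90867679e-01,  9.56763229e-01,
        -1.61598565e+02],
       [ 0.00000000e+00,  0.00000000e+00,  0.00000000e+00,
         1.00000000e+00]])}
{'clock': 0.1, 'qpos': array([ 1.01791619e+00,  3.59431130e-01,  1.51131606e+00,  7.19967332e-06,
        1.27251575e+00, -1.15097451e-01]), 'joint_vel': array([-0.00011117, -0.00097666, -0.00298012,  0.00092101,  0.00037748,
        0.00142854]), 'effort': array([ 1.51870405e-03, -5.16350055e+01, -2.71410316e+01,  6.78758835e-02,
        2.74180435e-02, -8.83667326e-06]), 'eef_pos': array([254.03169841, 542.87869058, 221.8978604 ]), 'orientation': array([ 2.17148513e-01,  9.76138221e-01, -7.87866031e-04, -2.77021069e-04]), 'contact_force': array([ 0.19184684, -0.27577309, -0.08002446]), 'ft_torque': array([ 0.00377456,  0.0054252 , -0.00524169]), 'finger_force': 0.0, 'grip_width': 87.69231978874551}
```

View pics/scene0.png

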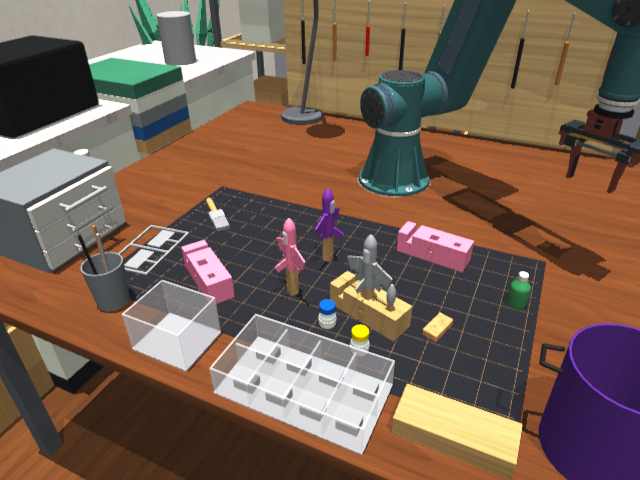

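View pics/side0.png

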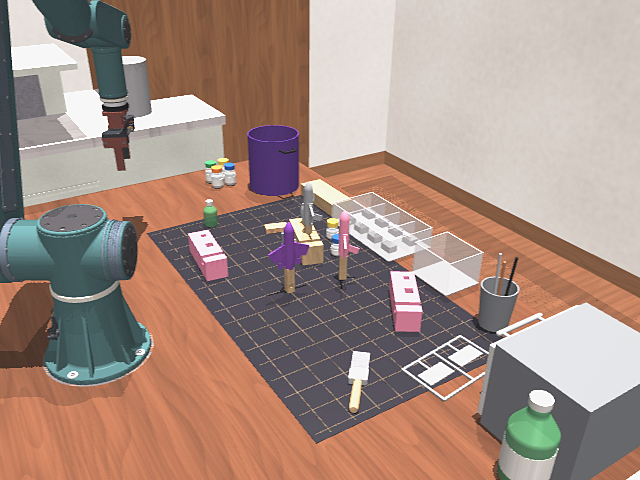

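The grey jet is at scene (370,270) and side (308,210), in the plain wooden block. The pink (290,255) and purple (328,225) jets are look-alikes, as are the pink blocks at (207,270) and (436,245). Next I'll confirm this in an enlarged crop.

```bash
python3 - <<'E'
import cv2,numpy as np
a=cv2.imread("pics/scene0.png")[225:345,320:420]; b=cv2.imread("pics/side0.png")[170:290,250:350]
def up(c,x0,y0):
    c=cv2.resize(c,None,fx=4,fy=4,interpolation=cv2.INTER_CUBIC)
    for i in range(0,100,20): cv2.putText(c,str(x0+i),(i*4,10),0,.35,(0,255,255),1); cv2.line(c,(i*4,12),(i*4,18),(0,255,255),1)
    for i in range(0,120,20): cv2.putText(c,str(y0+i),(0,i*4+4),0,.35,(0,255,0),1)
    return c
cv2.imwrite("pics/crop0.png",np.hstack([up(a,320,225),up(b,250,170)]))
E
```

```text
(no output)
```

View pics/crop0.png

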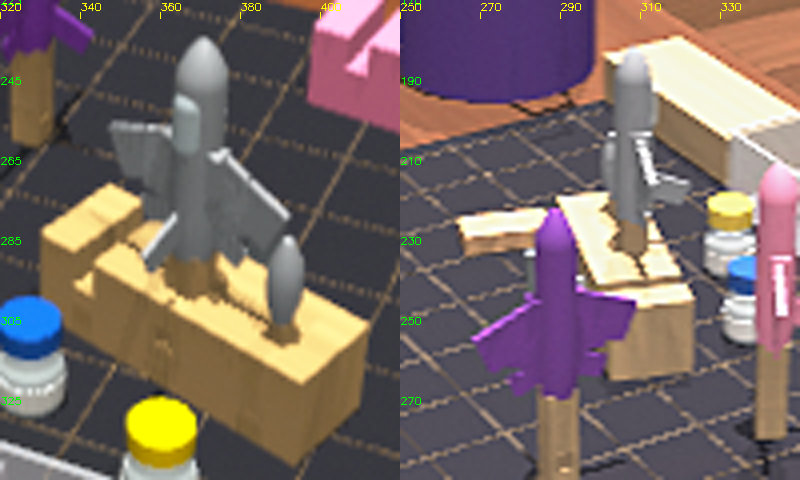

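The crop confirms it. The grey jet (nose tip at scene (371,234), side (309,182)) stands in the plain wood block beside the small drop tank, and the notch is at its other end. The block's top corners are at scene (395,320), (412,306), (330,284), (348,271). Next: fit the pose.

```bash
cat > h.py <<'E'
import cv2,numpy as np
from plant import *
from scipy.optimize import least_squares
from scipy.spatial.transform import Rotation as R
def K(p): f=240/np.tan(np.radians(p["vfov"]/2)); return np.array([[f,0,p["cx"]],[0,f,p["cy"]],[0,0,1]])
def pose(n,s=None):
    p=camera_params(n)
    if n!="wrist": return K(p),cv2.Rodrigues(p["rvec"])[0],np.array(p["tvec"]).ravel()
    T=np.eye(4);T[:3,:3]=R.from_quat(s["orientation"]).as_matrix();T[:3,3]=s["eef_pos"]
    M=np.linalg.inv(T@p["hand_eye"]); return K(p),M[:3,:3],M[:3,3]
def proj(P,c):
    k,r,t=c; q=(np.atleast_2d(P)@r.T+t)@k.T; return q[:,:2]/q[:,2:]
def tri(obs): # [(cam,(u,v))...]
    x0=np.array([600,0,100.])
    return least_squares(lambda X:np.concatenate([proj(X,c)[0]-uv for c,uv in obs]),x0)
def blk(v,P):
    c,s=np.cos(v[2]),np.sin(v[2]);P=np.atleast_2d(P).astype(float)
    return np.c_[v[0]+c*P[:,0]-s*P[:,1],v[1]+s*P[:,0]+c*P[:,1],P[:,2]+(v[3] if len(v)>3 else 0)]
E
python3 - <<'E'
from h import *
S,D=pose("scene"),pose("side")
for n,a,b in [("nose",(370.7,234.5),(308.7,182.5)),("topback-90",(330,283.7),(323.2,242.5))]:
    r=tri([(S,a),(D,b)]);print(n,r.x.round(1),r.cost)
A=[[22,90,60],[-38,90,60],[22,-90,60],[-38,-90,60],[22,90,0]];a=np.array([(395,320.5),(412.5,305.7),(330,283.7),(348,271),(394,341)])
B=[[22,-90,60],[22,-90,0],[-38,90,60],[0,0,219]];b=np.array([(323.2,242.5),(323.2,262.5),(289,219),(308.7,182.5)])
f=lambda v:np.concatenate([(proj(blk(v,A),S)-a).ravel(),(proj(blk(v,B),D)-b).ravel()])
r=least_squares(f,[600,100,0.2,0]);print(r.x,r.fun.round(1))
v=r.x; s=get_state();print(s["eef_pos"])
print("block x dir",np.degrees(v[2]),"pin0",blk(v[:3],[-66,0,35.5]))
E
```

```text
nose [661. 154. 218.] 0.18605018459302397
topback-90 [660.7  66.9  63.5] 0.6226905657572279
[ 6.63167773e+02  1.56351429e+02 -3.04958144e-01  1.07204486e+00] [ 0.9  0.1  0.1  0.2  0.  -0.8 -0.7 -0.2 -0.2  0.6  0.3  1.9 -0.   0.1
  0.2 -0.2 -0.2 -1.4]
[254.03169841 542.87869058 221.8978604 ]
block x dir -17.472814579859296 pin0 [[600.21304449 176.16814393  35.5       ]]
```

Careful with the scale: shifts go in cm. That gives: -315 mm is -31.5, -330 mm is -33.

```bash
echo '{"tx":[-4.5,-9,-13.5,-18,-22.5,-27,-31.5,-33],"ty":[-2.2,-4.5,-6.7,-9,-11.2,-13.5,-15.7,-16.5],"tz":[0,0,0,0,0,0,0,0],"turn":[-0.02,-0.04,-0.06,-0.08,-0.1,-0.12,-0.133,-0.133],"finger_gap":[88,88,88,88,88,88,88,88]}' | python3 -m creep 15
python3 - <<'E'
from h import *
s=get_state(); cv2.imwrite("pics/w1.png",capture("wrist"));np.save("w1.npy",np.r_[s["eef_pos"],s["orientation"]])
E
```

```text
clock: 0.9
eef_pos: [485.7, 250.6, 222.4]
orientation: [0.153, 0.988, -0.001, 0.0]
contact_force: [-0.5, 0.7, 0.3]
grip_width: 87.9
finger_force: 0.0
```

View pics/w1.png

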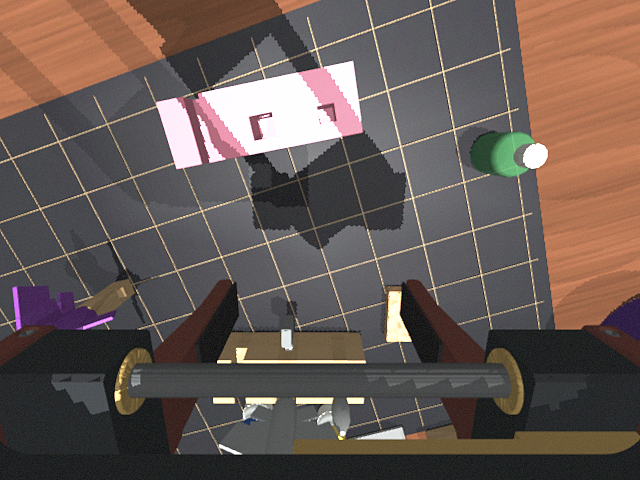

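The wrist view shows the pin's tab at about (287,338) in front of the wood block, partly hidden by the gripper. The pink decoy block is at (260,115). I'll back off for a second, clearer view.

```bash
echo '{"tx":[4.5,7.5,7.5,7.5],"ty":[-0.8,-1.5,-1.5,-1.5],"tz":[0,0,0,0],"turn":[0,0,0,0],"finger_gap":[88,88,88,88]}' | python3 -m creep
python3 - <<'E'
from h import *
s=get_state(); i2=capture("wrist");cv2.imwrite("pics/w2.png",i2);np.save("w2.npy",np.r_[s["eef_pos"],s["orientation"]])
i1=cv2.imread("pics/w1.png")
print(s["eef_pos"],s["orientation"])
# predicted tab top from fit
c=pose("wrist",s);v=[662,155,-.305]
print(proj(blk(v,[[-66,0,65.5],[-38,-90,60],[-38,90,60],[-38,-51,60],[-38,-65,60]]),c).round())
u,w=proj(blk(v,[-50,0,60]),c)[0].astype(int)
x0,y0=max(u-110,0),max(w-50,0)
a=cv2.resize(i2[y0:y0+100,x0:x0+200],None,fx=4,fy=4,interpolation=cv2.INTER_CUBIC)
b=cv2.resize(i1[300:345,190:390],None,fx=4,fy=4,interpolation=cv2.INTER_CUBIC)
print("crop a origin",x0,y0,a.shape)
cv2.imwrite("pics/c2.png",np.vstack([a,b]))
E
```

```text
clock: 1.35
eef_pos: [406.6, 262.6, 222.7]
orientation: [0.151, 0.989, 0.0, 0.0]
contact_force: [-1.3, -0.5, -0.2]
grip_width: 88.0
finger_force: 0.0
[406.64766097 262.631468   222.69133507] [1.51200901e-01 9.88503047e-01 1.96943452e-05 1.14445829e-04]
[[298. 400.]
 [225. 416.]
 [372. 416.]
 [257. 416.]
 [245. 416.]]
crop a origin 188 357 (400, 800, 3)
```

View pics/c2.png

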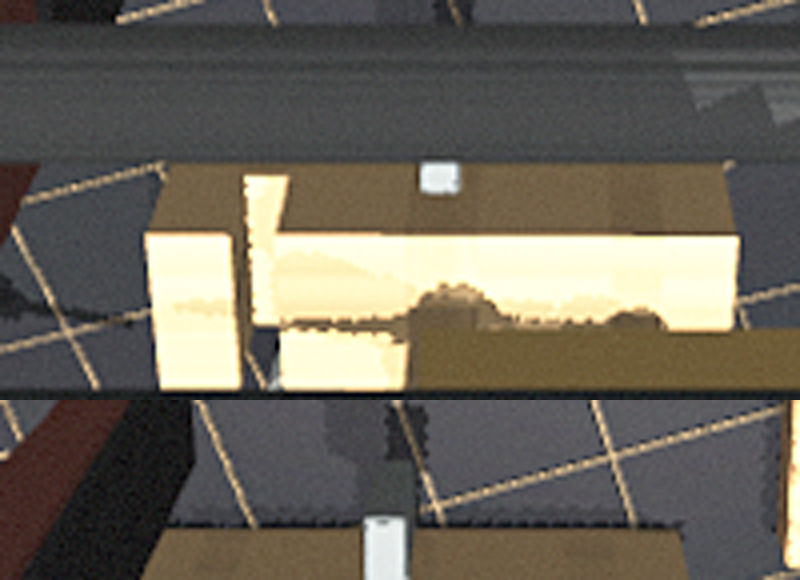

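In w2 the block's front top corners are at (224.2,415.2) and (373,415.8), and the tab's top back edge runs (293–303.2, 405.2). In w1 the tab's front top edge runs (281.2–291.5, 329.2). Now I'll refit everything jointly, with heights free as a check.

```bash
cat > fit.py <<'E'
from h import *
S,D=pose("scene"),pose("side")
def W(n): a=np.load(n);return pose("wrist",dict(eef_pos=a[:3],orientation=a[3:]))
W1,W2=W("w1.npy"),W("w2.npy")
A=[[22,90,60],[-38,90,60],[22,-90,60],[-38,-90,60],[22,90,0]];a=np.array([(395,320.5),(412.5,305.7),(330,283.7),(348,271),(394,341)])
B=[[22,-90,60],[22,-90,0],[-38,90,60],[0,0,219]];b=np.array([(323.2,242.5),(323.2,262.5),(289,219),(308.7,182.5)])
def f(v):
    p=v[4];h=v[5]
    return np.concatenate([(proj(blk(v[:4],A),S)-a).ravel(),(proj(blk(v[:4],B),D)-b).ravel(),
     (proj(blk(v[:4],[[-38,-90,60],[-38,90,60]]),W2)-[(224.2,415.2),(373,415.8)]).ravel()*2,
     (proj(blk(v[:3],[[p+12,v[6]-6,h],[p+12,v[6]+6,h]]),W2)-[(293,405.2),(303.2,405.2)]).ravel()*2,
     (proj(blk(v[:3],[[p-12,v[6]-6,h],[p-12,v[6]+6,h]]),W1)-[(281.2,329.2),(291.5,329.2)]).ravel()*2])
r=least_squares(f,[660,155,-.305,0,-66,65,0]);print(r.x.round(3));print(r.fun.round(1))
np.save("v.npy",r.x)
E
python3 fit.py; cat > go.py <<'E'
# usage: go.py bx by z : tool-axis shift from measured pose to block-frame point for TCP; turn to align tool x to -block x
import sys; from h import *
v=np.load("v.npy")[:3]; s=get_state(); Rm=R.from_quat(s["orientation"]).as_matrix()
t=blk(v,[float(sys.argv[1]),float(sys.argv[2]),float(sys.argv[3])])[0]
yaw=np.arctan2(Rm[1,0],Rm[0,0]); d=(v[2]+np.pi-yaw+np.pi)%(2*np.pi)-np.pi
i=blk([0,0,0],[0,0,0]); c,sn=np.cos(v[2]),np.sin(v[2]); e=s["eef_pos"]-[v[0],v[1],0]
print("tool shift",(Rm.T@(t-s["eef_pos"])).round(1),"turn",round(-d,3),"block-frame TCP",np.round([c*e[0]+sn*e[1],-sn*e[0]+c*e[1],e[2]],1),"z dir",Rm[:,2].round(3))
print("block-x in tool",(Rm.T@[c,sn,0]).round(3),"clock",s["clock"])
E
python3 go.py -66 0 222
```

```text
[ 6.61318e+02  1.55380e+02 -3.09000e-01  3.42000e-01 -6.72540e+01
  6.20940e+01 -1.82000e-01]
[ 0.6 -0.3 -0.1 -0.1  0.  -1.2 -0.6 -0.6 -0.5  0.2 -0.2  2.5 -0.5  0.6
 -0.1  0.3 -0.6 -0.9  1.   0.4 -0.5  0.1  0.6 -0.1  0.3 -0.1 -0.9  0.1
  0.2  0.1]
tool shift [-208.2  -26.2    1. ] turn 0.005 block-frame TCP [-274.3   25.2  222.8] z dir [ 0.001  0.    -1.   ]
block-x in tool [-1.    -0.005  0.001] clock 1.4
```

To row units: -204 mm is -20.4, -25 mm is -2.5.

```bash
echo '{"tx":[-4.8,-9.6,-14.4,-19.2,-20.4,-20.4],"ty":[-0.6,-1.3,-1.9,-2.5,-2.6,-2.6],"tz":[0,0,0,0,0,0],"turn":[0.005,0.005,0.005,0.005,0.005,0.005],"finger_gap":[45,45,45,45,45,45]}' | python3 -m creep; python3 go.py -70 0 31
python3 - <<'E'
from h import *
s=get_state(); cv2.imwrite("pics/w3.png",cv2.resize(capture("wrist")[300:,100:500],None,fx=2,fy=2))
E
```

```text
clock: 2.0
eef_pos: [596.5, 175.1, 221.9]
orientation: [0.156, 0.988, -0.0, 0.0]
contact_force: [-0.8, -0.5, -0.2]
grip_width: 45.7
finger_force: 0.0
tool shift [  2.3   0.9 190.9] turn -0.004 block-frame TCP [-67.8  -0.9 221.9] z dir [ 0. -0. -1.]
block-x in tool [-1.     0.004  0.   ] clock 2.0
```

View pics/w3.png

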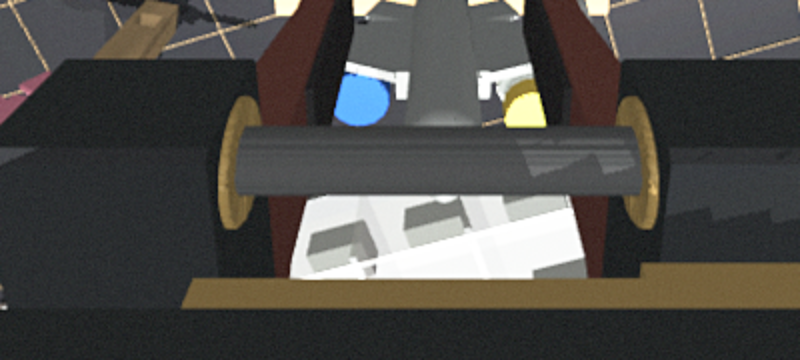

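The jet appears centred between the fingers, so the lateral alignment is good. Descending onto the tab.

To row units: 175 mm is 17.5, 2 mm is 0.2.

```bash
echo '{"tx":[0.2,0.2,0.2,0.2,0.2,0.2],"ty":[0.1,0.1,0.1,0.1,0.1,0.1],"tz":[4.5,9,13.5,17.5,19,19],"turn":[-0.004,-0.004,-0.004,-0.004,-0.004,-0.004],"finger_gap":[45,45,45,45,45,45]}' | python3 -m creep && echo '{"tx":[0,0,0,0,0],"ty":[0,0,0,0,0],"tz":[0,0,0,0,0],"turn":[0,0,0,0,0],"finger_gap":[8,8,8,8,8]}' | python3 -m creep 15; python3 go.py -70 0 31
python3 - <<'E'
from h import *
a=cv2.resize(capture("wrist")[280:480,220:420],(400,400));b=cv2.resize(capture("side")[190:270,260:340],(400,400),interpolation=cv2.INTER_CUBIC)
cv2.imwrite("pics/w4.png",np.hstack([a,b]))
E
```

```text
clock: 2.65
eef_pos: [589.5, 178.3, 31.0]
orientation: [0.152, 0.988, -0.001, -0.002]
contact_force: [0.8, 0.2, 0.4]
grip_width: 45.0
finger_force: 0.0
clock: 3.15
eef_pos: [593.1, 177.9, 33.7]
orientation: [0.152, 0.988, 0.0, 0.001]
contact_force: [-0.7, 0.3, 5.7]
grip_width: 11.9
finger_force: 15.0
tool shift [-1.8 -0.7  2.7] turn 0.003 block-frame TCP [-71.8   0.7  33.7] z dir [ 0.002  0.    -1.   ]
block-x in tool [-1.    -0.003  0.001] clock 3.15
```

View pics/w4.png

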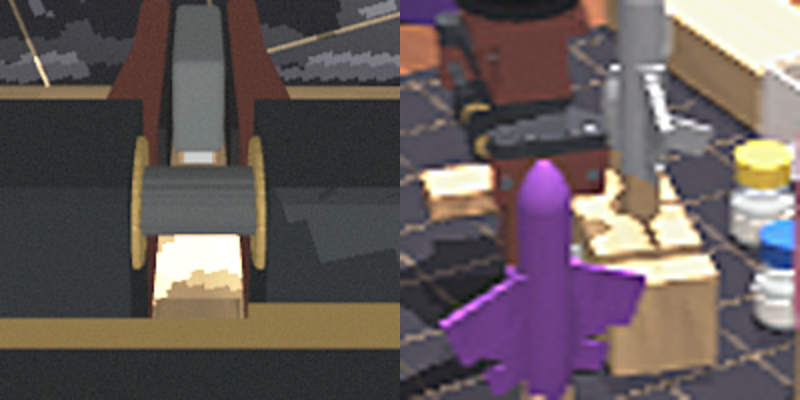

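Tab gripped at 11.9 mm. Drawing the pin out.

To row units: 8 mm is 0.8, 32 mm is 3.2.

```bash
echo '{"tx":[0.8,1.6,2.4,3.2,3.2],"ty":[0,0,0,0,0],"tz":[0,0,0,0,0],"turn":[0,0,0,0,0],"finger_gap":[8,8,8,8,8]}' | python3 -m creep; echo '{"tx":[0.8,1.6,2.4,3.2,3.8,3.8],"ty":[0,0,0,0,0,0],"tz":[0,0,0,0,0,0],"turn":[0,0,0,0,0,0],"finger_gap":[8,8,8,8,8,8]}' | python3 -m creep; python3 go.py -140 0 33
python3 - <<'E'
from h import *
cv2.imwrite("pics/w5.png",cv2.resize(capture("wrist")[280:480,200:440],None,fx=3,fy=3))
E
```

```text
clock: 3.75
eef_pos: [559.5, 187.9, 32.4]
orientation: [0.152, 0.988, -0.0, -0.001]
contact_force: [-2.1, 1.4, 3.5]
grip_width: 11.7
finger_force: 15.0
clock: 4.35
eef_pos: [524.1, 199.0, 32.4]
orientation: [0.152, 0.988, -0.0, -0.001]
contact_force: [-0.2, -0.2, -0.5]
grip_width: 12.2
finger_force: 15.0
tool shift [-4.   0.1 -0.6] turn 0.003 block-frame TCP [-1.44e+02 -1.00e-01  3.24e+01] z dir [-0.002 -0.    -1.   ]
block-x in tool [-1.    -0.003 -0.001] clock 4.35
```

View pics/w5.png

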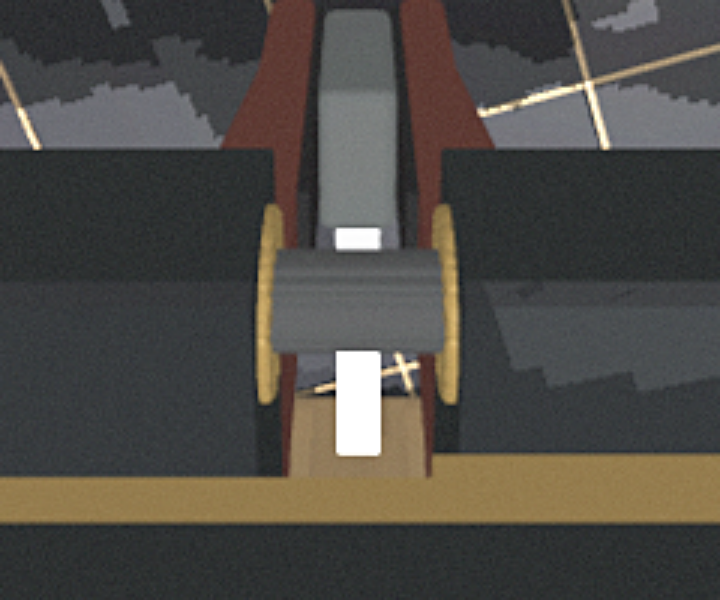

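The pin is straight in the grip and its tip (358,455 in the crop) is clear of the bore. Next: shift to the notch line, 10 mm up, and enter from the front end.

To row units: -58 mm is -5.8, -40 mm is -4.

```bash
echo '{"tx":[0,0,0,0,0,0],"ty":[0,-2,-4,-5.8,-5.8,-5.8],"tz":[-1,-1,-1,-1,-1,-1],"turn":[0,0,0,0.003,0.003,0.003],"finger_gap":[8,8,8,8,8,8]}' | python3 -m creep; python3 go.py -140 -58 43
python3 - <<'E'
from h import *
a=cv2.resize(capture("wrist")[280:480,200:440],None,fx=3,fy=3);cv2.imwrite("pics/w6.png",a)
E
```

```text
clock: 5.0
eef_pos: [509.1, 143.5, 43.3]
orientation: [0.154, 0.988, 0.0, 0.001]
contact_force: [0.5, -0.6, -0.5]
grip_width: 11.9
finger_force: 15.0
tool shift [-1.4 -0.4  0.3] turn -0.001 block-frame TCP [-141.4  -57.6   43.3] z dir [ 0.001  0.    -1.   ]
block-x in tool [-1.     0.001  0.001] clock 5.0
```

View pics/w6.png

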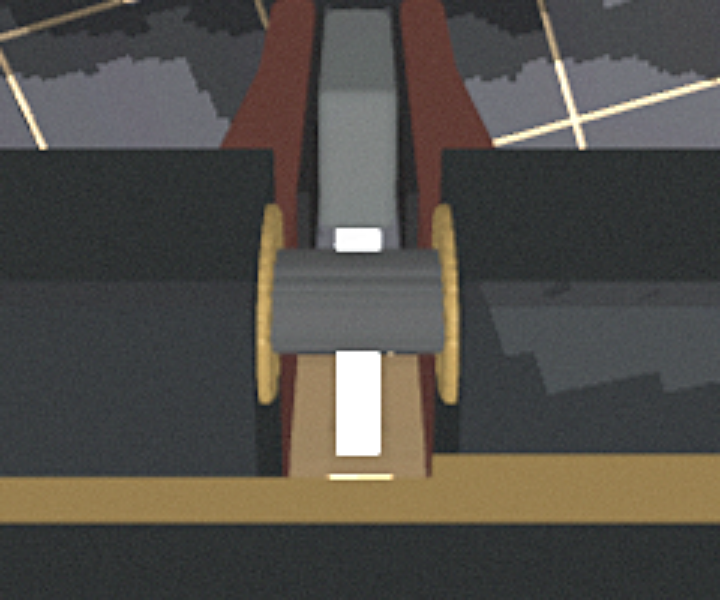

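The notch floor shows lit at (328–393, 477), centred on the bar at x=358, so it lines up. Sliding in.

```bash
echo '{"tx":[-1.2,-2.4,-3.6,-3.6],"ty":[0,0,0,0],"tz":[0,0,0,0],"turn":[0,0,0,0],"finger_gap":[8,8,8,8]}' | python3 -m creep; echo '{"tx":[-1.2,-2.4,-3.4,-3.4,-3.4,-3.4,-3.4],"ty":[0,0,0,0,0,0,0],"tz":[0,0,0,0,0.3,0.5,0.5],"turn":[0,0,0,0,0,0,0],"finger_gap":[8,8,8,8,8,8,8]}' | python3 -m creep;python3 go.py -71 -58 38
```

```text
clock: 5.45
eef_pos: [545.8, 132.3, 42.9]
orientation: [0.154, 0.988, 0.0, 0.001]
contact_force: [0.9, -0.2, -1.1]
grip_width: 12.1
finger_force: 15.0
clock: 6.15
eef_pos: [574.4, 122.4, 37.7]
orientation: [0.154, 0.988, -0.0, -0.0]
contact_force: [-0.7, -0.5, 1.4]
grip_width: 11.9
finger_force: 15.0
tool shift [-1.8 -0.1 -0.3] turn 0.0 block-frame TCP [-72.8 -57.9  37.7] z dir [-0. -0. -1.]
block-x in tool [-1. -0. -0.] clock 6.15
```

```bash
echo '{"tx":[0,0,0,0,0],"ty":[0,0,0,0,0],"tz":[0.1,0.1,0.1,0.1,0.1],"turn":[0,0,0,0,0],"finger_gap":[8,8,30,30,30]}' | python3 -m creep; echo '{"tx":[0,0,0,0,0,0],"ty":[0,0,0,0,0,0],"tz":[-2,-6,-10.5,-15,-18.5,-18.5],"turn":[0,0,0,0,0,0],"finger_gap":[30,30,50,50,50,50]}' | python3 -m creep;python3 go.py 0 0 222
python3 - <<'E'
from h import *
b=cv2.resize(capture("side")[200:280,270:350],(400,400),interpolation=cv2.INTER_CUBIC);c=cv2.resize(capture("scene")[250:350,320:420],(400,400),interpolation=cv2.INTER_CUBIC)
cv2.imwrite("pics/s7.png",np.hstack([b,c]))
E
```

```text
clock: 6.65
eef_pos: [574.6, 122.3, 36.4]
orientation: [0.154, 0.988, -0.0, -0.0]
contact_force: [0.3, 0.5, -0.4]
grip_width: 29.3
finger_force: 0.0
clock: 7.25
eef_pos: [578.4, 122.7, 227.2]
orientation: [0.154, 0.988, 0.001, 0.005]
contact_force: [0.5, 0.2, 0.7]
grip_width: 49.7
finger_force: 0.0
tool shift [-69.   56.3   6.1] turn -0.0 block-frame TCP [-69.1 -56.3 227.2] z dir [ 0.01   0.001 -1.   ]
block-x in tool [-1.     0.     0.009] clock 7.25
```

View pics/s7.png

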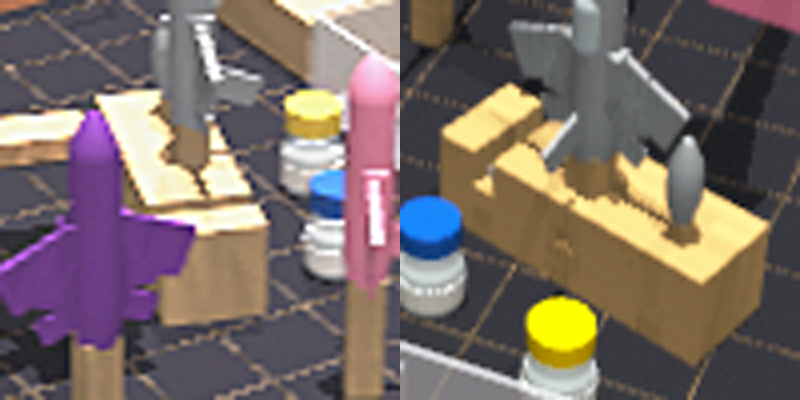

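```bash
python3 - <<'E'
from h import *
s=get_state();c=pose("wrist",s);i=capture("wrist");v=np.load("v.npy")[:3]
P=[[-79+k,-58,70] for k in (-10,-5,0,3,8,13,18,22,26)]+[[x,-58,44] for x in (-50,-42,-30,-10,5,20)]
for p,q in zip(P,proj(blk(v,P),c).round().astype(int)): print(p,q,i[q[1],q[0]] if 0<=q[0]<640 and 0<=q[1]<480 else None)
u=proj(blk(v,[-67,-58,70]),c)[0].astype(int);print(i[u[1],u[0]-20:u[0]+21:2].mean(1).round())
E
echo '{"tx":[0,-1.5,-4,-6.9,-6.9,-6.9],"ty":[0,1.2,3.5,5.6,5.6,5.6],"tz":[-1.5,-1.8,-1.8,-1.8,-1.8,-1.8],"turn":[0,0,0,0,0,0],"finger_gap":[60,60,60,60,60,60]}' | python3 -m creep; python3 go.py 0 0 166
```

```text
[-89, -58, 70] [320 211] [64 62 61]
[-84, -58, 70] [320 216] [80 82 79]
[-79, -58, 70] [320 221] [104 105 102]
[-76, -58, 70] [320 224] [101 101  99]
[-71, -58, 70] [320 229] [155 156 152]
[-66, -58, 70] [320 234] [154 157 152]
[-61, -58, 70] [320 239] [156 156 152]
[-57, -58, 70] [320 243] [187 190 188]
[-53, -58, 70] [320 247] [255 255 255]
[-50, -58, 44] [320 242] [129 128 122]
[-42, -58, 44] [320 249] [255 255 255]
[-30, -58, 44] [320 260] [255 255 255]
[-10, -58, 44] [320 277] [255 255 255]
[5, -58, 44] [320 289] [255 255 255]
[20, -58, 44] [320 301] [ 99 106 117]
[ 58.  60.  64.  41.  33.  38.  34. 115. 148. 146. 149. 154. 148.  87.
 116. 110. 113. 116. 110. 112. 111.]
clock: 8.0
eef_pos: [656.5, 154.6, 236.6]
orientation: [0.154, 0.988, -0.001, -0.002]
contact_force: [-0.7, 0.3, -0.4]
grip_width: 60.1
finger_force: 0.0
tool shift [-4.6  2.4 70.6] turn 0.0 block-frame TCP [ -4.3  -2.2 236.6] z dir [-0.005 -0.001 -1.   ]
block-x in tool [-1.    -0.    -0.005] clock 8.0
```

The pixel check shows the bright bar along the notch (tip between x=5 and 20) and the tab upright in front, so the pin is placed. Next is the jet.

```bash
echo '{"tx":[-0.3,-0.3,-0.3,-0.3],"ty":[0.2,0.2,0.2,0.2],"tz":[0,0,0,0],"turn":[0,0,0,0],"finger_gap":[60,60,60,60]}' | python3 -m creep; for i in 1 2 3 4; do python3 go.py 0 0 166|head -1; echo '{"tx":[0],"ty":[0],"tz":[0],"turn":[0],"finger_gap":[60]}' | python3 -m creep >/dev/null; done
python3 - <<'E'
from h import *
S,D=pose("scene"),pose("side");s=get_state()
# jet axis check: nose visible? fingers project
v=np.load("v.npy")[:3]
print(proj(blk(v,[[0,0,219]]),S),proj(blk(v,[[0,0,219]]),D), "nose seen S(370.7,234.5) D(308.7,182.5)")
E
```

```text
clock: 8.4
eef_pos: [660.7, 155.5, 239.9]
orientation: [0.154, 0.988, -0.0, 0.0]
contact_force: [-0.3, 0.0, -0.2]
grip_width: 59.8
finger_force: 0.0
tool shift [-0.6  0.1 73.9] turn -0.0 block-frame TCP [-6.000e-01 -1.000e-01  2.399e+02] z dir [ 0. -0. -1.]
tool shift [-0.4 -0.  73.9] turn -0.0 block-frame TCP [ -0.5   0.  239.9] z dir [ 0. -0. -1.]
tool shift [-0.3 -0.1 73.9] turn -0.0 block-frame TCP [-3.000e-01  1.000e-01  2.399e+02] z dir [ 0. -0. -1.]
tool shift [-0.3 -0.1 73.8] turn -0.0 block-frame TCP [-3.000e-01  2.000e-01  2.398e+02] z dir [ 0. -0. -1.]
[[371.0217142  234.50315718]] [[308.13460953 181.69070755]] nose seen S(370.7,234.5) D(308.7,182.5)
```

```bash
echo '{"tx":[0,0,0,0,0],"ty":[0,0,0,0,0],"tz":[2.5,5,6.8,7.4,7.4],"turn":[0,0,0,0,0],"finger_gap":[60,60,60,60,60]}' | python3 -m creep; echo '{"tx":[0,0,0,0,0],"ty":[0,0,0,0,0],"tz":[0,0,0,0,0],"turn":[0,0,0,0,0],"finger_gap":[20,20,20,20,20]}' | python3 -m creep 30;  echo '{"tx":[0,0,0,0,0,0,0],"ty":[0,0,0,0,0,0,0],"tz":[-0.8,-1.6,-2.4,-3.2,-4.1,-4.1,-4.1],"turn":[0,0,0,0,0,0,0],"finger_gap":[20,20,20,20,20,20,20]}' | python3 -m creep; python3 go.py 0 0 207
```

```text
clock: 9.3
eef_pos: [660.5, 155.6, 164.8]
orientation: [0.154, 0.988, -0.0, -0.001]
contact_force: [-0.2, -0.7, 0.0]
grip_width: 59.9
finger_force: 0.0
clock: 9.8
eef_pos: [661.5, 155.7, 166.2]
orientation: [0.154, 0.988, 0.0, 0.0]
contact_force: [-0.9, 0.9, 1.4]
grip_width: 27.5
finger_force: 30.0
clock: 10.5
eef_pos: [661.3, 155.7, 207.0]
orientation: [0.154, 0.988, 0.0, 0.0]
contact_force: [0.3, -1.0, -2.1]
grip_width: 27.5
finger_force: 30.0
tool shift [-0.1 -0.3 -0. ] turn -0.0 block-frame TCP [-1.00e-01  3.00e-01  2.07e+02] z dir [ 0.001  0.    -1.   ]
block-x in tool [-1.     0.     0.001] clock 10.5
```

Foot is about 7 mm inside the socket mouth. I'll tip the jet about the mouth's front edge along an arc, nose toward the robot.

To row units: 30 mm is 3, 15 mm is 1.5.

```bash
echo '{"tx":[0.8,1.5,2.2,3,3.7,4.4,4.4],"ty":[0,0,0,0,0,0,0],"tz":[0,0,0,0.1,0.2,0.3,0.3],"turn":[0,0,0,0,0,0,0],"finger_gap":[20,20,20,20,20,20,20]}' | python3 -m creep; python3 go.py -44 0 204
```

```text
clock: 11.2
eef_pos: [618.0, 169.4, 203.6]
orientation: [0.154, 0.988, -0.0, -0.0]
contact_force: [1.3, -0.8, 0.2]
grip_width: 27.6
finger_force: 30.0
tool shift [-1.5 -0.2 -0.4] turn 0.0 block-frame TCP [-4.550e+01  2.000e-01  2.036e+02] z dir [-0.001  0.    -1.   ]
block-x in tool [-1.    -0.    -0.001] clock 11.2
```

To row units: 53 mm is 5.3, 46 mm is 4.6.

```bash
echo '{"tx":[0.7,1.4,2.1,2.7,3.4,4,4.6,5.3],"ty":[0,0,0,0,0,0,0,0],"tz":[0.1,0.4,0.6,0.8,1.1,1.4,1.7,2.1],"turn":[0,0,0,0,0,0,0,0],"finger_gap":[20,20,20,20,20,20,20,20]}' | python3 -m creep;echo '{"tx":[0.6,1.2,1.8,2.5,2.8,2.8],"ty":[0,0,0,0,0,0],"tz":[0.4,0.8,1.2,1.8,2.1,2.1],"turn":[0,0,0,0,0,0],"finger_gap":[20,20,20,20,20,20]}' | python3 -m creep; python3 go.py -124 0 162
```

```text
clock: 12.0
eef_pos: [568.1, 185.3, 182.4]
orientation: [0.154, 0.988, -0.0, -0.0]
contact_force: [1.1, -0.4, 0.8]
grip_width: 27.3
finger_force: 30.0
clock: 12.6
eef_pos: [541.0, 193.7, 161.0]
orientation: [0.154, 0.988, -0.0, -0.001]
contact_force: [-0.2, -0.1, 0.5]
grip_width: 27.5
finger_force: 30.0
tool shift [-2.3  0.  -1. ] turn 0.0 block-frame TCP [-126.3   -0.   161. ] z dir [-0.002 -0.    -1.   ]
block-x in tool [-1.    -0.    -0.001] clock 12.6
```

```bash
echo '{"tx":[0,0,0,0,0,0,0,0],"ty":[0,0,0,0,0,0,0,0],"tz":[0,0,-1,-3,-5.5,-8.5,-11,-11],"turn":[0,0,0,0,0,0,0,0],"finger_gap":[20,20,20,20,20,20,20,20]}' | python3 -m creep 60;echo '{"tx":[0,0,0,0],"ty":[0,0,0,0],"tz":[0,0,0,0],"turn":[0,0,0,0],"finger_gap":[20,20,20,20]}' | python3 -m creep
cat > tilt.py <<'E'
from h import *
s=get_state();v=np.load("v.npy")[:3];Rm=R.from_quat(s["orientation"]).as_matrix();G=s["eef_pos"]-19*Rm[:,2]
bx=-Rm[:,0];bz=-Rm[:,2]
I={n:cv2.cvtColor(capture(n),cv2.COLOR_BGR2HSV).astype(int) for n in("side","scene")}
best=[]
for L in (166,172,178):
  for th in range(-10,91,3):
    t=np.radians(th);ax=-np.sin(t)*bx+np.cos(t)*bz;px=np.cos(t)*bx+np.sin(t)*bz
    sc=[]
    for n in I:
        c=pose(n);F=G-L*ax
        st=np.array([F+k*ax for k in np.arange(2,70,3)]);fu=np.array([F+k*ax for k in np.arange(102,148,3)]);bel=np.array([F-k*ax for k in np.arange(5,20,3)])
        g=lambda P:np.array([I[n][y,x] for x,y in proj(P,c).round().astype(int)])
        wood=lambda h:((h[:,0]>8)&(h[:,0]<26)&(h[:,1]>70)&(h[:,2]>50)); grey=lambda h:(h[:,1]<60)&(h[:,2]>80)
        sc+=[wood(g(st)).mean(),grey(g(fu)).mean(),1-wood(g(bel)).mean()]
    best.append((sum(sc),L,th,np.round(sc,2)))
for b in sorted(best,key=lambda b:-b[0])[:7]:print(b)
print(G.round(),s["clock"])
E
python3 tilt.py
```

```text
clock: 13.4
eef_pos: [544.3, 194.2, 275.9]
orientation: [0.154, 0.988, 0.001, 0.003]
contact_force: [0.3, -0.7, -0.4]
grip_width: 26.9
finger_force: 60.0
clock: 13.8
eef_pos: [541.3, 193.5, 270.4]
orientation: [0.154, 0.988, -0.0, -0.001]
contact_force: [-0.4, 0.5, -1.4]
grip_width: 26.8
finger_force: 60.0
(np.float64(5.71304347826087), 178, 44, array([0.91, 1.  , 0.8 , 1.  , 1.  , 1.  ]))
(np.float64(5.521739130434783), 178, 41, array([0.52, 1.  , 1.  , 1.  , 1.  , 1.  ]))
(np.float64(5.173913043478261), 178, 38, array([0.17, 1.  , 1.  , 1.  , 1.  , 1.  ]))
(np.float64(5.165217391304347), 172, 41, array([0.57, 1.  , 0.8 , 1.  , 1.  , 0.8 ]))
(np.float64(5.0260869565217385), 172, 44, array([0.83, 1.  , 0.4 , 1.  , 1.  , 0.8 ]))
(np.float64(5.0), 178, 50, array([1., 1., 0., 1., 1., 1.]))
(np.float64(4.956521739130435), 178, 47, array([0.96, 1.  , 0.  , 1.  , 1.  , 1.  ]))
[541. 193. 289.] 13.8
```

The tilt is about 45°. I'll hold for a second, check for creep in the tilt, and confirm the pin is still in the notch.

```bash
echo '{"tx":[0,0,0,0,0,0,0,0],"ty":[0,0,0,0,0,0,0,0],"tz":[0,0,0,0,0,0,0,0],"turn":[0,0,0,0,0,0,0,0],"finger_gap":[20,20,20,20,20,20,20,20]}' | python3 -m creep 60 | tail -2; sed -i 's/-10,91,3/32,60,2/;s/166,172,178/174,178,181/' tilt.py; python3 tilt.py
python3 - <<'E'
from h import *
c=pose("wrist",get_state());i=capture("wrist");v=np.load("v.npy")[:3]
P=[[x,-58,70] for x in (-71,-66,-61)]+[[x,-58,44] for x in (-42,-30,-10,5,20)]
for p,q in zip(P,proj(blk(v,P),c).round().astype(int)): print(p,q,i[q[1],q[0]] if 0<=q[0]<640 and 0<=q[1]<480 else None)
E
```

```text
grip_width: 26.7
finger_force: 60.0
(np.float64(5.913043478260869), 178, 44, array([0.91, 1.  , 1.  , 1.  , 1.  , 1.  ]))
(np.float64(5.913043478260869), 181, 44, array([0.96, 1.  , 1.  , 0.96, 1.  , 1.  ]))
(np.float64(5.8), 178, 42, array([1. , 1. , 0.8, 1. , 1. , 1. ]))
(np.float64(5.8), 181, 42, array([1. , 1. , 0.8, 1. , 1. , 1. ]))
(np.float64(5.51304347826087), 174, 42, array([0.91, 1.  , 0.8 , 1.  , 1.  , 0.8 ]))
(np.float64(5.42608695652174), 174, 44, array([0.83, 1.  , 0.6 , 1.  , 1.  , 1.  ]))
(np.float64(5.260869565217392), 174, 40, array([0.26, 1.  , 1.  , 1.  , 1.  , 1.  ]))
[542. 194. 291.] 14.7
[-71, -58, 70] [270 263] [176 177 174]
[-66, -58, 70] [270 267] [176 180 174]
[-61, -58, 70] [271 271] [175 178 172]
[-42, -58, 44] [274 278] [254 254 254]
[-30, -58, 44] [274 286] [255 255 255]
[-10, -58, 44] [275 300] [22 24 48]
[5, -58, 44] [276 311] [28 31 55]
[20, -58, 44] [276 321] [34 37 58]
```

Stable at about 43–44°, with the foot about 155 mm up and the pin still in the notch. Handing in.

```bash
python3 -c "from plant import *; print(sign_off())"
```

```text
the job is handed in; nothing more can be done
None
```

Job handed in at about 15 s: the pin is lying released in the notch, and the arm is holding the jet nose up and canopy uppermost at about 44°, its stick's foot about 155 mm above the bench (angle and height measured by image code; the verdict wasn't shown).

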